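Cull the misshapen tile blanks from the sorting tray

ROBOT

A 7-joint arm with a two-finger parallel gripper is mounted at the origin on a cart in front of the work surface, level with it; the furniture and walls round the work are solid. World frame = base frame: x ahead of the robot, y to its left, z up, the work surface at z = 0. Lengths are in m, angles in rad, forces in N, time in s.
With the tool pointing down it reaches from about 0.4 to 0.9 m from the base axis. Payload 5.5 kg.
Tool frame: the origin (TCP) lies midway between the tips of the shut fingers; the grasp point (between the pads) lies 19 mm behind it (manip.grip_depth is the distance from the TCP to the grasp point, in m); z points along the fingers, x is the direction in which the jaws open and shut, and the axes are right-handed (so a half turn about z gives the same grasp; the last joint's range is limited). The gripper opens to 92 mm and grips with 3 to 60 N. Pads are 19 mm wide; open, the fingers measure 130 mm over their backs; the gripper's body (75 mm by 190 mm) begins 47 mm behind the grasp point.
Start: joints at [1.44, 0.501, -0.427, 1.55, 0.221, 1.138, -0.21], TCP at [0.249, -0.6, 0.197] pointing down, gripper open.
Joint ranges: [-2.88, 2.88], [-0.31, 2.03], [-1.54, 1.56], [0.2, 2.42], [-1.41, 4.55], [0.19, 2.02], [-2.57, 2.57]. Speed limits (rad/s): [2.57, 2.57, 3.14, 3.14, 3.14, 3.14, 3.14].

INTERFACE

Orientations are given as a unit quaternion [x, y, z, w].
In Python, from bench import manip, effector, viewer gives the robot as it stands. Calls block until the motion is done:
- manip.move_pose(position, orientation): joint-space move of the TCP to a pose.
- manip.servo_line(position, ori=None, vel=0.15): straight line of the TCP; ori=None keeps the orientation; vel is the mean speed in m/s.
- manip.movej(angles): joint-space move.
- effector.open_jaws() and effector.close(f_grip=None): open the fingers fully, or close them until they stop; f_grip is the grip in N (None keeps the last).
- manip.sleep(seconds).
- manip.solve_ik(position, orientation): joint angles nearest the present ones, or None.
- viewer.get_image(name): name is "scene" or "side" or "wrist"; returns the picture (400x640x3 uint8, red, green, blue); there is no depth.
- viewer.get_calibration(name): a dict with "vfov" (degrees; the focal length in pixels is half the picture's height over the tangent of half this angle, whatever the lens; pixels are square), "cx", "cy" (the principal point, pixels), "dist_coeffs" ([k1, k2, p1, p2, k3] as OpenCV has them; the pictures are not rectified), "eye" and "attitude" of the camera in the world. Camera axes: x right, y down, z forward; pixel columns grow to the right and rows downward; lengths in m; the calibration is good to about 2 mm. A picture is of the moment at which its call begins: read the wrist's pose just before it. get_calibration takes no time and is no camera call; for the wrist camera it gives the pose at the moment of the call.
A pose or a line that the arm cannot do raises manip.PlanningError and nothing moves.
- manip.hand_in(): hands the job in, once; it reports no verdict.
Readings, each from a call of its own:
- manip.current_clock(): time.
- manip.current_q(): joint angles.
- manip.current_joint_velocities(): joint speeds.
- manip.current_tau(): joint torques, N m.
- manip.current_tool_pos(): TCP position.
- manip.current_tcp_rot(): TCP orientation.
- manip.current_force(): force on the tool from outside, world axes, zero at the start.
- manip.current_wrist_torque(): the same for the moment, N m.
- manip.current_finger_gap(): finger opening in m.
Only numpy, scipy, OpenCV 4.12 (cv2) and the standard library are available. Lean on these libraries where they do the work, as an engineer would, in place of code of your own. Each camera call takes 0.05 s, during which the arm holds its last target.

TASK

Two of the four square tile blanks on the wooden sorting tray are rejects: one has a corner broken off and one was cut too narrow. Fold the tray's far flap all the way down so that it makes a ramp, then slide both rejects out over it into the grey scrap tray behind and leave them lying there. Leave the two sound blanks where they lie and the flap down.

Things in the scene. Friction and masses are not known exactly. Their poses are not given: they have to be found in the camera images.
- sorting_tray: fixed wooden tray holding the blanks in a row along its y axis. Origin on the bench, z up; x points from the robot's side to the far (flap) side. Flat floor x -105 to +85, y -230 to +230 mm, its upper face 40 mm above the origin. Robot side: lip beyond x = -105 mm, 12 mm above the floor; end walls at y = +-230 mm, 28 mm above it; far side closed by the flap alone
- flap (a joint): angle of the wooden drop flap, 454 mm long, 8 mm thick, along the tray's far side. 0: upright; 1.57: level, outward; 2.1: stop, a ramp falling 30 degrees from the tray's floor to the bottom of the scrap tray, nothing then standing above the floor. It stays put up to about 0.3 rad, beyond that it falls open by its own weight; push its upper part away from the robot
- flap_edge (a point): middle of the flap's free edge (48 mm above the hinge axis while the flap stands upright)
- flap_hinge (a point): middle of the flap's hinge axis, fixed to the tray at x = +90 mm, y = 0, 5 mm below the level of the floor's upper face
- scrap_tray: fixed grey sheet-steel tray, 165 x 460 mm (x, y), right behind the sorting tray with parallel axes; origin: centre of the underside, on the bench, 168.5 mm beyond the sorting tray's origin along x. Bottom 5 mm thick; near wall 26 mm high (below the ramp), far wall 48 mm, end walls 26 to 48 mm; a few shards lie at its two ends
- chipped: reject: plain terracotta blank, 80 x 80 x 9 mm, about 105 g, flat on the tray in any of the four places of the row; its far left corner (+x +y) is broken off, about 30 mm along each edge. Origin: centre of the underside of the whole square; x and y along its edges, turned at most 0.12 rad from the tray's
- short: reject: plain terracotta blank cut too narrow, 80 mm (x) by 60 mm (y), 9 mm thick, about 83 g, flat on the tray in any of the four places; origin: centre of the underside; x and y along its edges, turned at most 0.12 rad from the tray's
- sound_a: sound terracotta blank, 80 x 80 x 9 mm, 110 g, flat on the tray; origin: centre of the underside. Blanks lie about 108 mm apart between centres, with at least 13 mm free between neighbours, 65 mm or more from a blank to the lip and 15 to 35 mm to the upright flap
- sound_b: sound terracotta blank, as sound_a
- pencil: loose pencil, 123 x 7 mm, lying on the tray's floor along the lip; it does not matter
There are look-alikes about, which are no part of the job. Leave any black or white look-alike of the chipped alone.

How it is judged:
By the outcome, as a careful person would: the job done as asked, in the order asked, and still so for the second after the job is handed in, with the robot touching nothing.
It also fails if it takes over 45 s, if anything falls off the work surface, if the arm or the gripper's body presses on something with over 40 N, if the wrist force passes 120 N, or if a joint passes its speed limit or range.

## Working session

There is one attempt and no reset: what is moved stays moved. The work goes in short steps, each a Python script; the robot and the scene stay as the last script left them, time stands still between calls to the robot, and variables do not carry over. Pictures are saved under pics/ and viewed, and the job is handed in when it is done.

```bash
mkdir -p pics; ls; python3 - <<'E'
from bench import manip, effector, viewer
import cv2
for n in("scene","side","wrist"):
    c=viewer.get_calibration(n); print(n,c)
    im=viewer.get_image(n); cv2.imwrite(f"pics/{n}0.png",im[:,:,::-1])
print(manip.current_clock(),manip.current_tcp_rot(),manip.current_tool_pos())
E
```

```text
pics
scene {'vfov': 53.4028705057699, 'cx': 316.96272297315227, 'cy': 199.55929509332165, 'dist_coeffs': array([0.00121189, 0.        , 0.        , 0.        , 0.        ]), 'eye': array([0.00141134, 0.25457002, 0.70950691]), 'attitude': array([-0.35462551,  0.84487219, -0.36818413,  0.15770917])}
side {'vfov': 48.77982277602471, 'cx': 320.06646841429665, 'cy': 195.14142456526653, 'dist_coeffs': array([-0.08724782,  0.        ,  0.        ,  0.        ,  0.        ]), 'eye': array([0.15577126, 0.83596871, 0.48493572]), 'attitude': array([-0.11647263,  0.81489191, -0.55987997,  0.09444427])}
wrist {'vfov': 68.2372982297275, 'cx': 314.9911695758282, 'cy': 199.35866637525754, 'dist_coeffs': array([-0.03932896,  0.        ,  0.        ,  0.        ,  0.        ]), 'eye': array([ 0.31430535, -0.57406927,  0.3851298 ]), 'attitude': array([ 0.82437031, -0.55035958, -0.07396866,  0.10975683])}
0.15 [ 8.31788449e-01 -5.55092259e-01 -6.01081618e-04 -4.45705360e-04] [ 0.24915977 -0.59972664  0.19610801]
```

View pics/scene0.png

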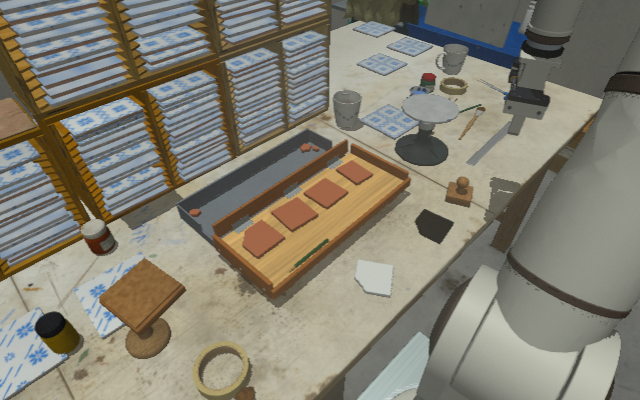

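View pics/side0.png

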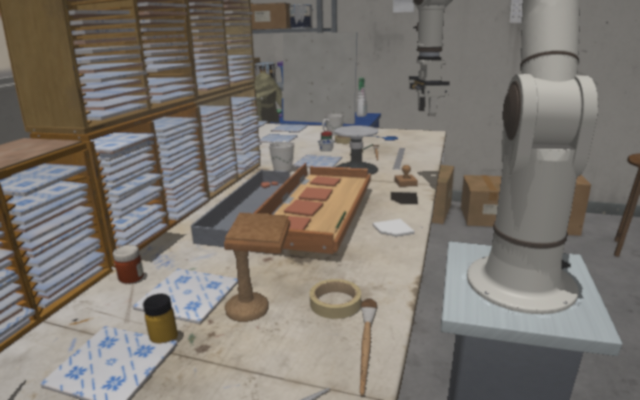

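View pics/wrist0.png

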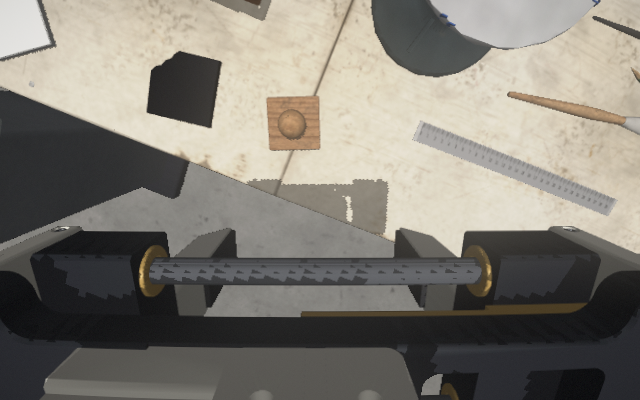

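Scene: tray at about (310,215), with four terracotta blanks at (263,239), (295,213), (325,192), (354,173). The look-alikes are a white chipped tile (375,278) and a black one (434,225), both on the bench. Next I'll enlarge the crop.

```bash
python3 - <<'E'
import cv2
im=cv2.imread("pics/scene0.png")
cv2.imwrite("pics/c1.png",cv2.resize(im[140:300,205:325],None,fx=5,fy=5,interpolation=cv2.INTER_CUBIC)[200:800])
cv2.imwrite("pics/c2.png",cv2.resize(im[125:245,265:425],None,fx=5,fy=5,interpolation=cv2.INTER_CUBIC))
E
```

```text
(no output)
```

View pics/c1.png

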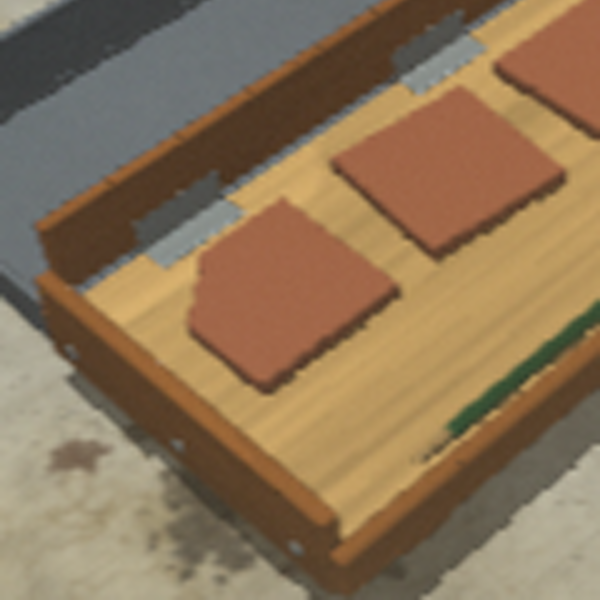

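View pics/c2.png

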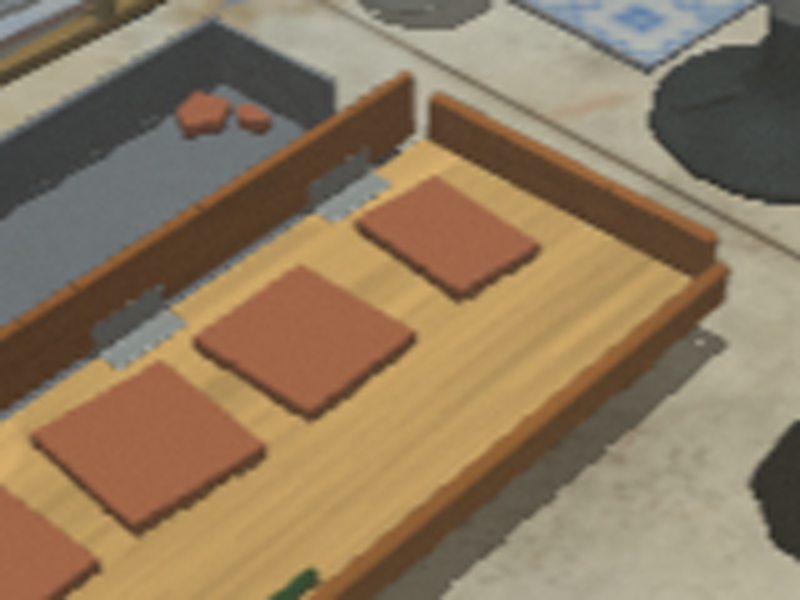

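```bash
cat > h.py <<'E'
import numpy as np, cv2
from scipy.spatial.transform import Rotation as R
def K(c):
    f=200/np.tan(np.radians(c['vfov'])/2); return np.array([[f,0,c['cx']],[0,f,c['cy']],[0,0,1]])
def back(c,uv,z):
    u=cv2.undistortPoints(np.array([[uv]],float),K(c),c['dist_coeffs'])[0,0]
    d=R.from_quat(c['attitude']).apply([u[0],u[1],1]); e=c['eye']
    return e+d*(z-e[2])/d[2]
def proj(c,P):
    r=R.from_quat(c['attitude']).inv(); 
    return cv2.projectPoints(np.array(P,float).reshape(-1,3)-c['eye'],r.as_rotvec(),np.zeros(3),K(c),c['dist_coeffs'])[0][:,0]
E
python3 - <<'E'
from h import *
from bench import viewer
c=viewer.get_calibration("scene")
A=lambda x,y:(205+x/5-.4,180+y/5-.4); B=lambda x,y:(265+x/5-.4,125+y/5-.4)
pts=dict(ch_fr=(A(285,200),.049),ch_nr=(A(398,290),.049),ch_nl=(A(265,380),.049),
 sh_fl=(B(357,227),.049),sh_fr=(B(434,177),.049),sh_nr=(B(540,245),.049),sh_nl=(B(463,292),.049),
 lipL=(A(338,548),.052),lipR=(B(722,264),.052),flapL=(A(38,225),.083),flapR=(B(408,75),.083),
 wallLn=(A(335,520),.068),wallLf=(A(45,275),.068),wallRf=(B(435,97),.068),wallRn=(B(715,237),.068),floorL=(A(82,288),.04),floorR=(B(422,142),.04),
 b_f=(A(460,87),.049),b_r=(A(565,175),.049),b_n=(A(437,248),.049),b_l=(A(333,160),.049),
 c_f=(B(155,363),.049),c_l=(B(35,440),.049),c_n=(B(140,524),.049),c_r=(B(265,450),.049),
 d_f=(B(300,266),.049),d_l=(B(195,343),.049),d_n=(B(312,411),.049),d_r=(B(414,337),.049))
for k,(uv,z) in pts.items(): print(k,np.round(uv,1),np.round(back(c,uv,z),4))
E
```

```text
ch_fr [261.6 219.6] [ 0.5559 -0.1024  0.049 ]
ch_nr [284.2 237.6] [ 0.4768 -0.1032  0.049 ]
ch_nl [257.6 255.6] [ 0.4778 -0.0295  0.049 ]
sh_fl [336. 170.] [ 0.5618 -0.3586  0.049 ]
sh_fr [351.4 160. ] [ 0.5624 -0.4203  0.049 ]
sh_nr [372.6 173.6] [ 0.4836 -0.4159  0.049 ]
sh_nl [357.2 183. ] [ 0.4868 -0.3586  0.049 ]
lipL [272.2 289.2] [0.3889 0.0036 0.052 ]
lipR [409.  177.4] [ 0.4053 -0.4677  0.052 ]
flapL [212.2 224.6] [0.591  0.0021 0.083 ]
flapR [346.2 139.6] [ 0.6062 -0.4446  0.083 ]
wallLn [271.6 283.6] [0.3902 0.0023 0.068 ]
wallLf [213.6 234.6] [0.5775 0.0107 0.068 ]
wallRf [351.6 144. ] [ 0.5953 -0.4561  0.068 ]
wallRn [407.6 172. ] [ 0.4109 -0.4653  0.068 ]
floorL [221.  237.2] [ 0.5842 -0.0074  0.04  ]
floorR [349. 153.] [ 0.5968 -0.449   0.04  ]
b_f [296.6 197. ] [ 0.5565 -0.2125  0.049 ]
b_r [317.6 214.6] [ 0.4763 -0.2064  0.049 ]
b_n [292.  229.2] [ 0.4836 -0.1324  0.049 ]
b_l [271.2 211.6] [ 0.5607 -0.1352  0.049 ]
c_f [295.6 197.2] [ 0.5577 -0.2103  0.049 ]
c_l [271.6 212.6] [ 0.5575 -0.1337  0.049 ]
c_n [292.6 229.4] [ 0.4822 -0.133   0.049 ]
c_r [317.6 214.6] [ 0.4763 -0.2064  0.049 ]
d_f [324.6 177.8] [ 0.5602 -0.314   0.049 ]
d_l [303.6 193.2] [ 0.5546 -0.2343  0.049 ]
d_n [327.  206.8] [ 0.4794 -0.241   0.049 ]
d_r [347.4 192. ] [ 0.481  -0.3152  0.049 ]
```

Reject candidates:
- **Chipped:** terracotta at (263,239), far-left corner gone.
- **Short:** terracotta at (354,173), about 60 mm in y and 77 mm in x.
- **Sound:** (295,213) and (325,192), both about 78 mm square.
- **Off the tray, leave alone:** white (375,278) and black (434,225) look-alikes.

The sizes and spacing fit the description. Tray origin is about (0.504,-0.230) with yaw about 0.033. I'll move over the tray and check with the wrist camera.

```bash
cat >> h.py <<'E'
yaw=0.033; O=np.array([.504,-.230])
def T(x,y,z):
    c,s=np.cos(yaw),np.sin(yaw); return np.array([O[0]+c*x-s*y,O[1]+s*x+c*y,z])
def Q(psi=yaw):
    p=-np.pi/2+psi; return np.array([np.cos(p/2),np.sin(p/2),0,0])
E
python3 - <<'E'
from h import *
from bench import manip, effector, viewer
print(back(viewer.get_calibration("scene"),(422,150),0))
effector.close(10)
manip.move_pose(T(-30,0,0)*0+T(-.03,0,.2),Q())
print(manip.current_clock(),manip.current_q(),manip.current_tool_pos(),manip.current_finger_gap())
c=viewer.get_calibration("wrist"); im=viewer.get_image("wrist"); cv2.imwrite("pics/w1.png",im[:,:,::-1])
np.save("w1.npy",c,allow_pickle=True)
E
```

```text
[ 0.48712501 -0.65926052  0.        ]
3.175 [ 0.90896874  0.29995107 -0.60072764  1.84979232  0.19433264  1.05013463
 -1.30768356] [ 0.47370675 -0.23235532  0.19999666] 0.0005302522130966671
```

View pics/w1.png

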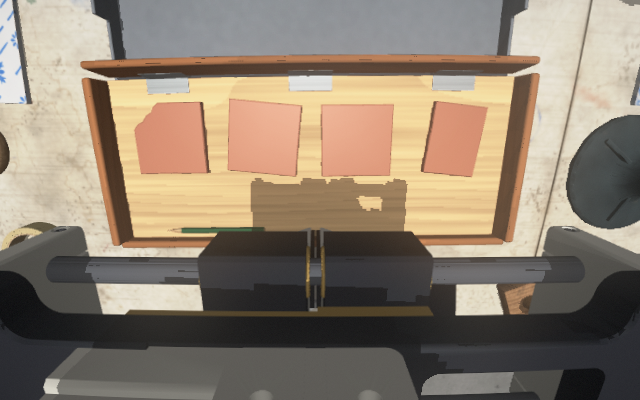

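The wrist view confirms it: chipped at (172,138) with its +x+y corner missing, short at (455,140), and two squares between them. I'll measure from this view.

```bash
python3 - <<'E'
from h import *
c=np.load("w1.npy",allow_pickle=True).item()
im=cv2.imread("pics/w1.png")
cv2.imwrite("pics/w1a.png",cv2.resize(im[50:190,75:315],None,fx=3.3,fy=3.3,interpolation=cv2.INTER_CUBIC))
for n,uv,z in [("ch_fr",(201,102),.049),("ch_nr",(206.5,172),.049),("ch_nl",(141,174),.049),("sh_fl",(436,102),.049),("sh_fr",(487,108),.049),("sh_nr",(474,177),.049),("sh_nl",(424,171),.049),
 ("flL",(107,77),.04),("flR",(516,77),.04),("lipL",(133,238),.052),("lipR",(496,237),.052),("flapL",(82,65),.083),("flapR",(540,60),.083),("wallRn",(513,242),.068),("wallLn",(109,245),.068),
 ("b_n",(228,170),.049),("b_l",(232,98),.049),("b_f",(301,106),.049),("b_r",(296,176),.049),("c_l",(321,105),.049),("c_f",(394,105),.049)]:
    P=back(c,uv,z); d=P[:2]-O; cc,s=np.cos(yaw),np.sin(yaw)
    print(n,P.round(4),"tray",np.round([cc*d[0]+s*d[1],-s*d[0]+cc*d[1]],4))
E
```

```text
ch_fr [ 0.5594 -0.1051  0.049 ] tray [0.0595 0.123 ]
ch_nr [ 0.4811 -0.1065  0.049 ] tray [-0.0188  0.1242]
ch_nl [ 0.4766 -0.0279  0.049 ] tray [-0.0207  0.2029]
sh_fl [ 0.5675 -0.365   0.049 ] tray [ 0.0591 -0.137 ]
sh_fr [ 0.5637 -0.4239  0.049 ] tray [ 0.0532 -0.1957]
sh_nr [ 0.4849 -0.4219  0.049 ] tray [-0.0254 -0.1912]
sh_nl [ 0.49  -0.361  0.049] tray [-0.0183 -0.1305]
flL [0.5852 0.0045 0.04  ] tray [0.0889 0.2317]
flR [ 0.5994 -0.4571  0.04  ] tray [ 0.0878 -0.2301]
lipL [ 0.3958 -0.0092  0.052 ] tray [-0.1009  0.2243]
lipR [ 0.4108 -0.4617  0.052 ] tray [-0.1008 -0.2285]
flapL [ 5.912e-01 -3.000e-04  8.300e-02] tray [0.0948 0.2267]
flapR [ 0.6096 -0.4508  0.083 ] tray [ 0.0983 -0.2242]
wallRn [ 0.4112 -0.4732  0.068 ] tray [-0.1008 -0.24  ]
wallLn [0.3926 0.0114 0.068 ] tray [-0.1034  0.2449]
b_n [ 0.4842 -0.132   0.049 ] tray [-0.0166  0.0986]
b_l [ 0.5644 -0.1397  0.049 ] tray [0.0634 0.0883]
b_f [ 0.558  -0.2158  0.049 ] tray [0.0545 0.0125]
b_r [ 0.4794 -0.2114  0.049 ] tray [-0.024   0.0194]
c_l [ 0.5597 -0.2378  0.049 ] tray [ 0.0555 -0.0096]
c_f [ 0.5625 -0.3185  0.049 ] tray [ 0.0556 -0.0904]
```

View pics/w1a.png

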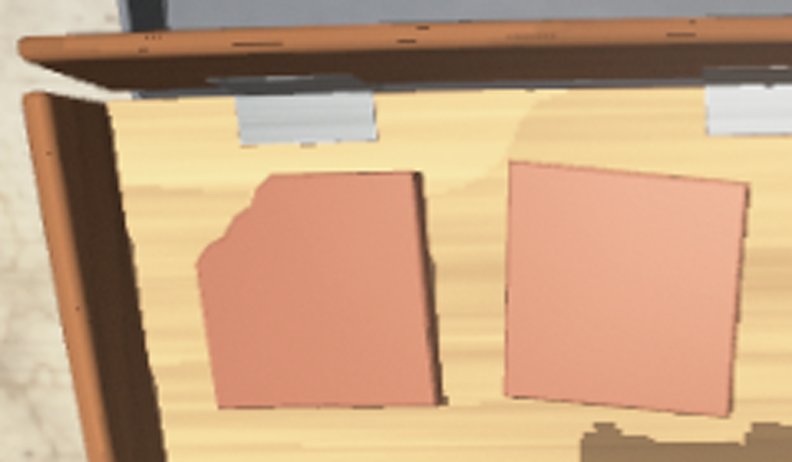

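```bash
sed -i 's/O=np.array.*/O=np.array([.507,-.230])/' h.py; python3 - <<'E'
from h import *
from bench import manip, effector, viewer
manip.servo_line(T(.055,0,.12),Q(),vel=.2)
manip.servo_line(T(.055,0,.068),Q(),vel=.15)
print(manip.current_clock(),manip.current_force())
manip.servo_line(T(.115,0,.070),Q(),vel=.1)
print(manip.current_force())
manip.servo_line(T(.09,0,.13),Q(),vel=.2)
manip.servo_line(T(-.046,.161,.13),Q(),vel=.25)
print(manip.current_clock(),manip.current_tool_pos()-T(-.046,.161,.13),manip.current_force())
for n in("scene","wrist"):
    im=viewer.get_image(n); cv2.imwrite(f"pics/{n}2.png",im[:,:,::-1])
E
```

```text
4.4667 [ 0.74392886 -0.0900555   0.49137316]
[ 0.08803287  0.08569536 -0.19689399]
6.6833 [ 1.04998235e-03 -1.03079575e-03 -3.03648846e-05] [ 0.15972469  0.25831145 -1.05436861]
```

View pics/scene2.png

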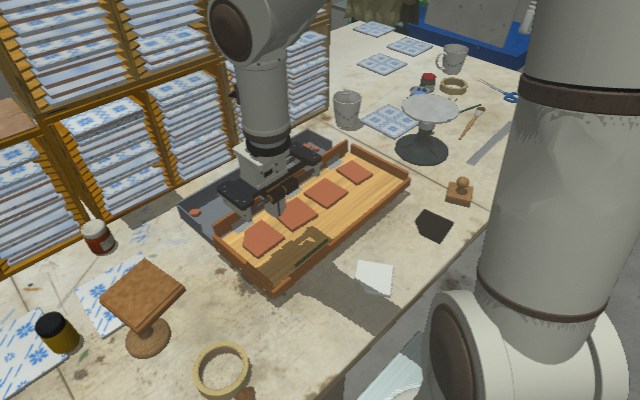

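View pics/wrist2.png

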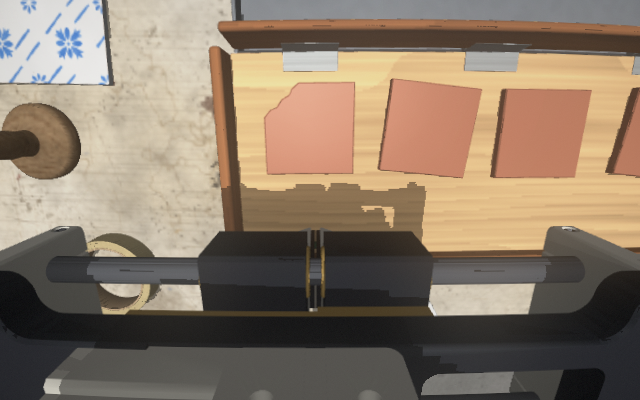

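The flap still seems to be standing, so I'll take a fresh look.

```bash
python3 - <<'E'
from h import *
from bench import manip, effector, viewer
print(manip.current_clock(),manip.current_q(),manip.current_tool_pos())
c=viewer.get_calibration("scene")
print(proj(c,[manip.current_tool_pos(),T(.115,0,.07)]))
c=viewer.get_calibration("wrist"); 
print(proj(c,[T(.09,.227,.083),T(.09,-.0,.083),T(.09,.227,.035)]))
for n in("scene","wrist"):
    im=viewer.get_image(n); cv2.imwrite(f"pics/{n}3.png",im[:,:,::-1])
    if n=="scene": cv2.imwrite("pics/s3c.png",cv2.resize(im[120:300,170:420,::-1],None,fx=3.2,fy=3.2))
E
```

```text
6.7833 [ 0.66902456  0.28386936 -0.65096763  2.06464391  0.2252014   0.86099691
 -1.65020226] [ 0.456778   -0.07174471  0.12990771]
[[276.40072331 224.23324727]
 [282.91285489 175.91402097]]
[[220.5287324   28.98026863]
 [528.48993064  31.34596718]
 [237.19610055  44.90373183]]
```

View pics/s3c.png

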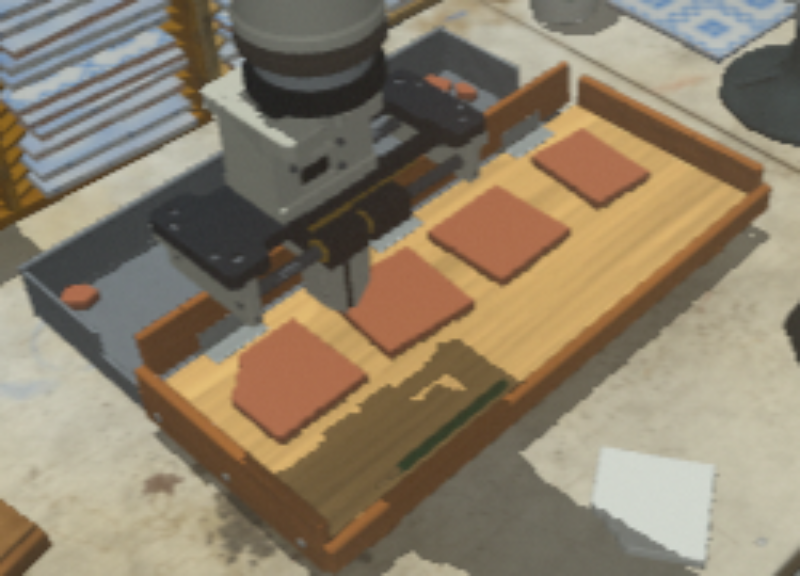

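View pics/wrist3.png

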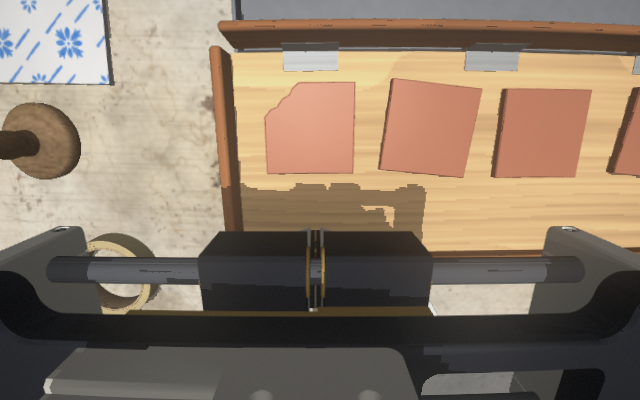

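```bash
python3 - <<'E'
from h import *
from bench import manip, effector, viewer
im=cv2.imread("pics/scene3.png").copy()
c=viewer.get_calibration("scene")
p=manip.current_tool_pos()
q=R.from_quat(manip.current_tcp_rot()); print(q.as_matrix().round(3))
for d,col in [(0,(0,255,0)),(.02,(255,0,0)),(.066,(0,0,255))]:
    u=proj(c,p-q.apply([0,0,d]))[0]; print(d,u)
w=im[150:250,215:345]
w=cv2.resize(w,None,fx=6,fy=6,interpolation=cv2.INTER_NEAREST)
for d,col in [(0,(0,255,0)),(.02,(255,0,0)),(.066,(0,0,255))]:
    u=proj(c,p-q.apply([0,0,d]))[0]; cv2.circle(w,(int((u[0]-215+.5)*6),int((u[1]-150+.5)*6)),4,col,-1)
cv2.imwrite("pics/f3.png",w)
cw=viewer.get_calibration("wrist")
for uv in [(220,23),(640,42)]:
    for z in(.083,.08,.07): 
        P=back(cw,uv,z);d=P[:2]-O;print(uv,z,np.cos(yaw)*d[0]+np.sin(yaw)*d[1])
E
```

```text
[[ 0.031 -1.     0.   ]
 [-1.    -0.031  0.001]
 [-0.001 -0.    -1.   ]]
0 [276.3946856  224.42353668]
0.02 [275.64527661 217.42955987]
0.066 [273.81924652 200.38912898]
(220, 23) 0.083 0.09356299345832157
(220, 23) 0.08 0.09443353932783397
(220, 23) 0.07 0.09733535889287524
(640, 42) 0.083 0.08593733139623028
(640, 42) 0.08 0.0867109436491077
(640, 42) 0.07 0.08928965115869941
```

View pics/f3.png

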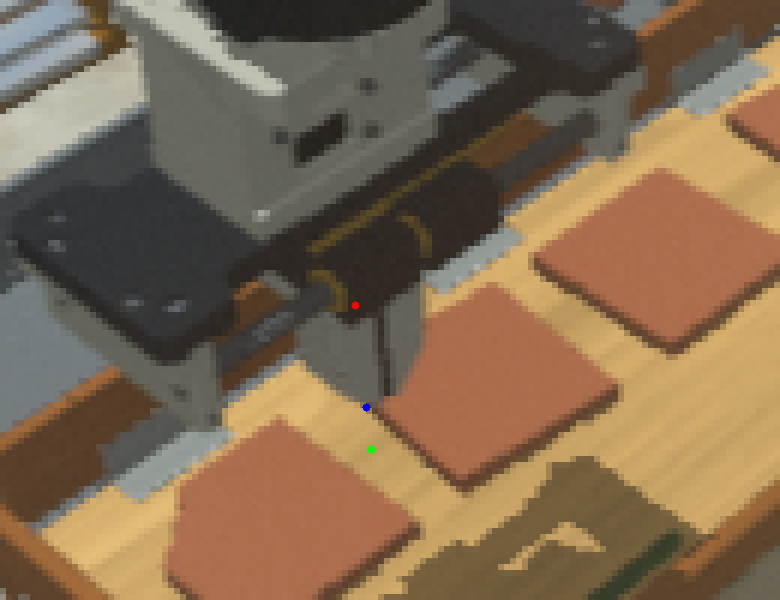

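```bash
python3 - <<'E'
from h import *
from bench import manip, effector, viewer
c=viewer.get_calibration("side"); im=viewer.get_image("side")[:,:,::-1]
cv2.imwrite("pics/side3.png",im)
p=manip.current_tool_pos()
u=proj(c,p)[0]; print(u)
x0,y0=int(u[0])-65,int(u[1])-60
w=cv2.resize(im[y0:y0+95,x0:x0+130],None,fx=6,fy=6,interpolation=cv2.INTER_NEAREST)
for d,col in [(0,(0,255,0)),(.02,(255,0,0)),(.066,(0,0,255))]:
    v=proj(c,p+[0,0,d])[0]; cv2.circle(w,(int((v[0]-x0+.5)*6),int((v[1]-y0+.5)*6)),3,col,-1); print(v,x0,y0)
cv2.imwrite("pics/sd3.png",w)
E
```

```text
[315.54343701 192.00200877]
[315.54343701 192.00200877] 250 132
[315.30713989 183.83704923] 250 132
[314.75222008 164.62627232] 250 132
```

View pics/sd3.png

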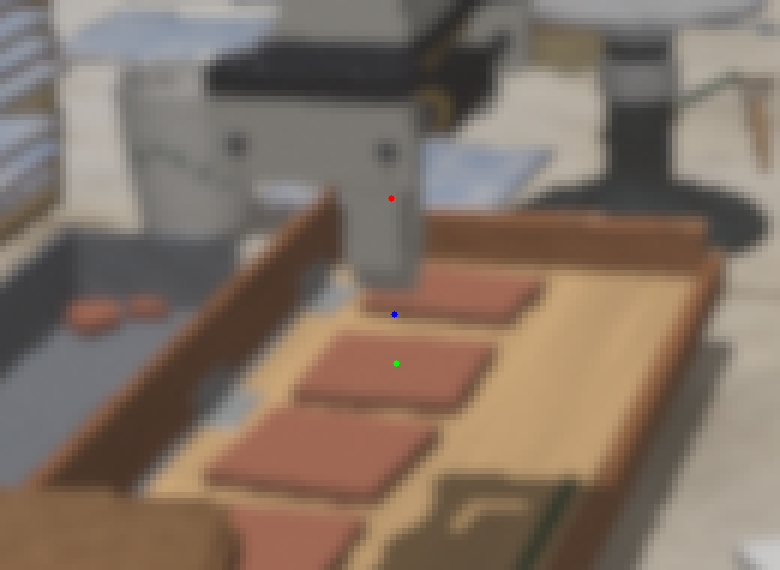

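```bash
python3 - <<'E'
from h import *
from bench import manip, effector, viewer
cs=viewer.get_calibration("scene"); cd=viewer.get_calibration("side")
def ray(c,uv):
    a=back(c,uv,0.); d=a-c['eye']; return c['eye'],d/np.linalg.norm(d)
def tri(u1,u2):
    (a,d),(b,e)=ray(cs,u1),ray(cd,u2)
    t=np.linalg.lstsq(np.c_[d,-e],b-a,rcond=None)[0]; P,Q_=a+t[0]*d,b+t[1]*e
    return (P+Q_)/2,np.linalg.norm(P-Q_)
print("bracket",tri((250,221.5),(315,180)))
p=manip.current_tool_pos();print(p)
# known point check: tile corner chipped near right / short
for P in [T(-.022,.123,.049),T(.085,-.23,.04),T(-.105,-.23,.052),T(-.022,-.19,.049)]: print(proj(cs,P),proj(cd,P))
# scene finger tip on planes
for dz in (0,.01,.02,.03,.04): print(dz,back(cs,(279.3,216.5),p[2]+dz)-p)
E
```

```text
bracket (array([ 0.44135651, -0.00745842,  0.1868188 ]), np.float64(0.015080704696490598))
[ 0.45623686 -0.07124406  0.12982716]
[[284.52417829 235.51695352]] [[311.40813733 216.85400701]]
[[350.19586192 151.4067045 ]] [[310.49482289 173.99784668]]
[[406.61867957 177.39470348]] [[368.4119247  174.03723635]]
[[371.50935322 171.51745974]] [[339.79137794 177.25688536]]
0 [ 1.32489104e-02 -1.89299879e-02  5.55111512e-17]
0.01 [ 0.0051742  -0.01298284  0.01      ]
0.02 [-0.0029005  -0.00703569  0.02      ]
0.03 [-0.01097521 -0.00108855  0.03      ]
0.04 [-0.01904992  0.0048586   0.04      ]
```

View pics/side3.png

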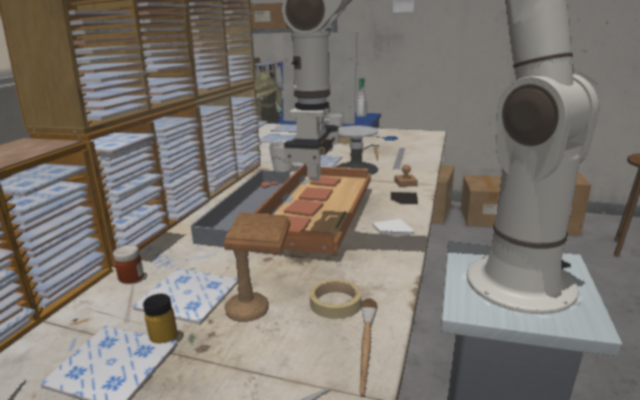

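Both cameras put the visible fingertips about 20–25 mm higher than the reported TCP. That would explain the fingers passing over the flap, whose top is at 83 mm. I'll measure it by gently touching a bare patch of tray floor.

```bash
python3 - <<'E'
from h import *
from bench import manip, effector, viewer
manip.servo_line(T(-.055,.10,.07),Q(),vel=.2)
manip.sleep(.1); f0=manip.current_force(); print(f0,manip.current_clock())
z=.07
while z>.008:
    z-=.003
    manip.servo_line(T(-.055,.10,z),Q(),vel=.06)
    f=manip.current_force()-f0
    if abs(f[2])>2: break
print(z,manip.current_tool_pos(),f,manip.current_clock())
im=viewer.get_image("scene")[:,:,::-1]
cv2.imwrite("pics/s4.png",cv2.resize(im[150:300,200:400],None,fx=4,fy=4))
print(proj(viewer.get_calibration("scene"),manip.current_tool_pos()))
E
```

```text
[-0.16563228 -0.01021402  0.273027  ] 7.6167
0.009999999999999981 [ 0.44923859 -0.13197548  0.01049469] [-1.83612823  0.79360177  6.70644111] 12.6167
[[302.65074822 248.67814459]]
```

View pics/s4.png

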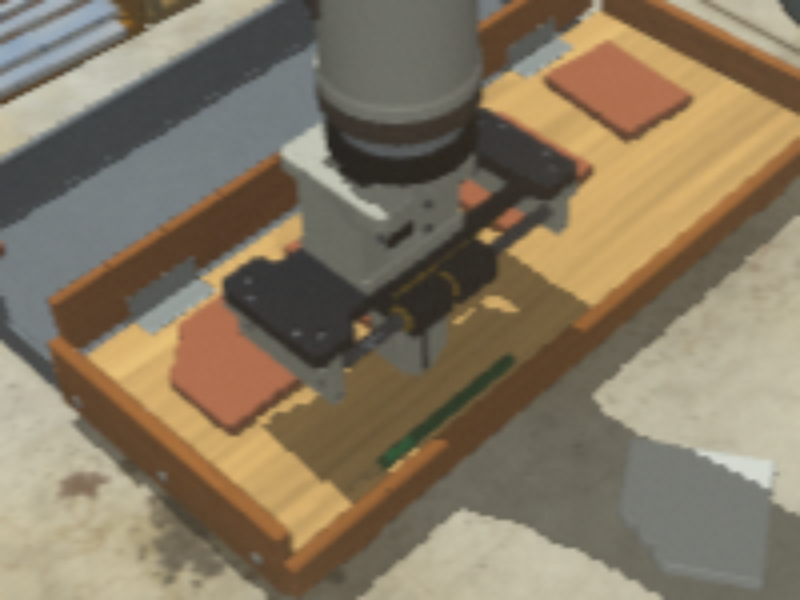

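```bash
python3 - <<'E'
from h import *
from bench import manip, effector, viewer
c=viewer.get_calibration("scene")
p=manip.current_tool_pos()
print(back(c,(306,242.3),.04)-p)
manip.servo_line(p+[0,0,.0015],vel=.05)
f=manip.current_force();print(f,manip.current_tool_pos(),manip.current_clock(), manip.grip_depth)
im=viewer.get_image("scene")[:,:,::-1]
cv2.imwrite("pics/s5.png",cv2.resize(im[195:265,250:355],None,fx=7,fy=7,interpolation=cv2.INTER_CUBIC))
im=viewer.get_image("side")[:,:,::-1]
cv2.imwrite("pics/sd5.png",cv2.resize(im[140:240,250:380],None,fx=6,fy=6,interpolation=cv2.INTER_CUBIC))
print(proj(viewer.get_calibration("side"),p+[0,0,.029]))
E
```

```text
[-0.01061328 -0.00150606  0.02949418]
[ 0.03962112 -0.33161955 -0.37784209] [ 0.44937016 -0.13200672  0.01199683] 12.9167 0.0188
[[326.56741949 217.81154967]]
```

View pics/s5.png

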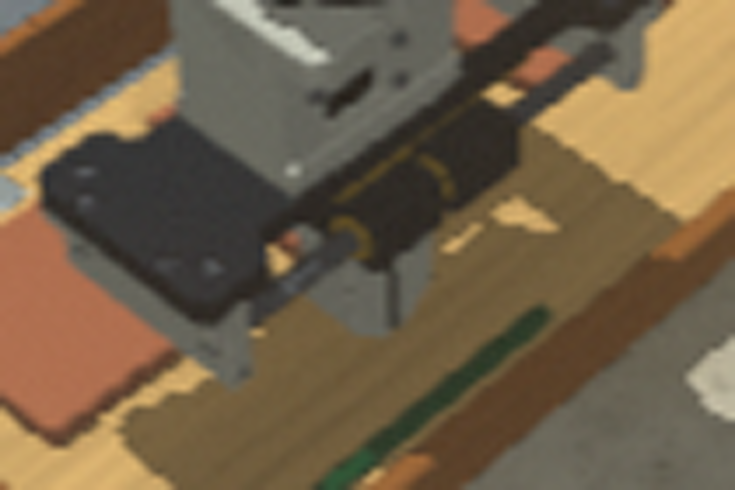

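View pics/sd5.png

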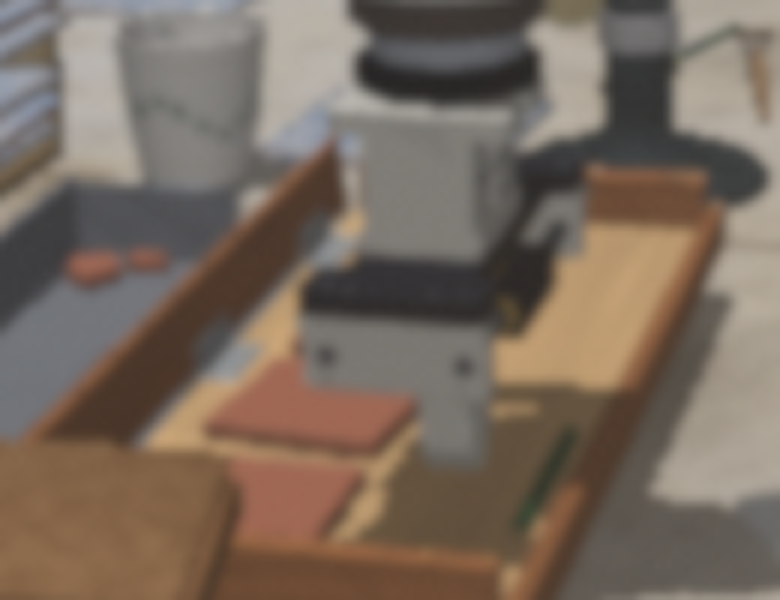

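```bash
python3 - <<'E'
from h import *
from bench import manip, effector, viewer
c=viewer.get_calibration("scene"); cd=viewer.get_calibration("side")
p=manip.current_tool_pos()
for (cc,uv) in [(c,(250+238/7,195+383/7)),(c,(250+630/7,195+88/7)),(cd,(250+455/6,140+468/6)),(cd,(250+570/6,140+252/6))]:
    for z in (.04,.05,.06,.07,.08): print(z,(back(cc,uv,z)-p)[:2].round(3),end=' ')
    print()
E
```

```text
0.04 [0.008 0.047] 0.05 [0.001 0.052] 0.06 [-0.006  0.057] 0.07 [-0.013  0.063] 0.08 [-0.02   0.068] 
0.04 [ 0.013 -0.136] 0.05 [ 0.006 -0.128] 0.06 [-0.001 -0.121] 0.07 [-0.008 -0.113] 0.08 [-0.015 -0.105] 
0.04 [0.001 0.003] 0.05 [-0.005  0.024] 0.06 [-0.012  0.046] 0.07 [-0.019  0.068] 0.08 [-0.025  0.089] 
0.04 [ 0.022 -0.274] 0.05 [ 0.015 -0.246] 0.06 [ 0.008 -0.218] 0.07 [ 0.001 -0.19 ] 0.08 [-0.007 -0.162]
```

Floor contact came at a reported TCP z of about 0.0115, so the real tip is about 28.5 mm above the reported TCP. x and y agree. The scene and side cameras say the same, so I'll correct z and push the flap again.

```bash
cat >> h.py <<'E'
ZO=.0285
def TT(x,y,ztip): return T(x,y,ztip-ZO)
E
python3 - <<'E'
from h import *
from bench import manip, effector, viewer
manip.servo_line(TT(-.055,.10,.075),Q(),vel=.2)
manip.servo_line(TT(.05,.0,.075),Q(),vel=.25)
manip.servo_line(TT(.06,.0,.064),Q(),vel=.15)
f0=manip.current_force()
manip.servo_line(TT(.09,0,.066),Q(),vel=.08)
print(manip.current_force()-f0)
manip.servo_line(TT(.125,0,.072),Q(),vel=.12)
print(manip.current_force()-f0)
manip.servo_line(TT(.09,0,.11),Q(),vel=.25)
manip.servo_line(TT(-.048,.161,.085),Q(),vel=.25)
print(manip.current_clock())
im=viewer.get_image("wrist"); cv2.imwrite("pics/w6.png",im[:,:,::-1])
E
```

```text
[-0.27067527 -0.41376703  0.2612855 ]
[-0.68846762  0.62312291 -1.26966323]
16.6583
```

View pics/w6.png

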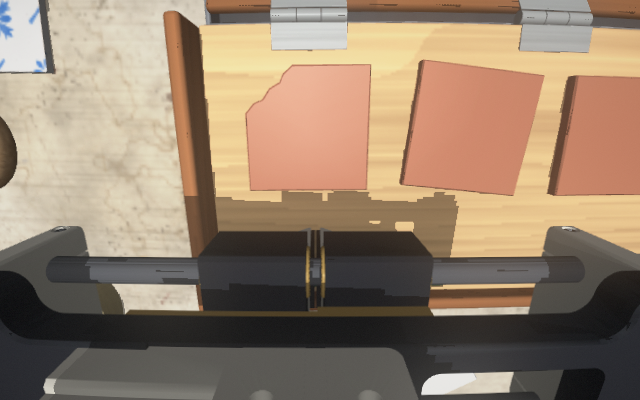

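The flap has dropped: the hinge leaves are lying flat and it no longer stands. Now I'll push the chipped blank.

```bash
python3 - <<'E'
from h import *
from bench import manip, effector, viewer
manip.servo_line(TT(-.048,.161,.0435),Q(),vel=.15)
f0=manip.current_force()
manip.servo_line(TT(.03,.161,.0435),Q(),vel=.12)
print(manip.current_force()-f0)
manip.servo_line(TT(.085,.161,.0435),Q(),vel=.12)
print(manip.current_force()-f0)
manip.servo_line(TT(.105,.161,.040),Q(),vel=.12)
print(manip.current_force()-f0)
manip.servo_line(TT(.03,.161,.075),Q(),vel=.25)
print(manip.current_clock())
im=viewer.get_image("wrist"); cv2.imwrite("pics/w7.png",im[:,:,::-1])
im=viewer.get_image("scene"); cv2.imwrite("pics/s7.png",im[:,:,::-1])
E
```

```text
[-0.39518406 -1.05168854  1.10599594]
[-0.16972061 -0.12296619  0.1257713 ]
[-1.28799941  0.08169593  0.16609305]
19.3417
```

View pics/w7.png

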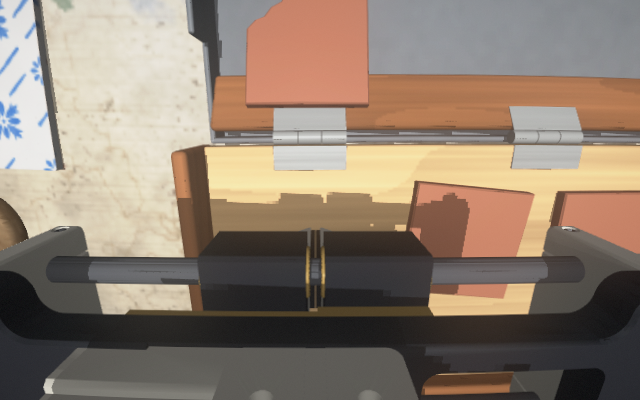

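View pics/s7.png

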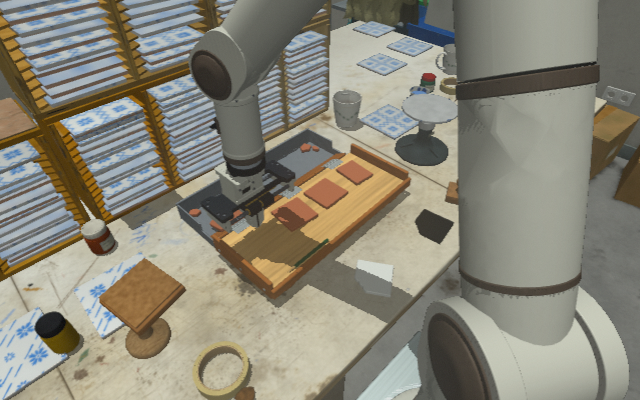

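The flap is a ramp, and the chipped tile went over the edge with its near edge still on the ramp at (308,104). I'll push the short one next, then recheck both.

```bash
python3 - <<'E'
from h import *
from bench import manip, effector, viewer
manip.servo_line(TT(-.055,.0,.075),Q(),vel=.3)
manip.servo_line(TT(-.055,-.161,.075),Q(),vel=.3)
im=viewer.get_image("wrist"); cv2.imwrite("pics/w8.png",im[:,:,::-1])
manip.servo_line(TT(-.055,-.161,.0435),Q(),vel=.15)
f0=manip.current_force()
manip.servo_line(TT(.085,-.163,.0435),Q(),vel=.12)
print(manip.current_force()-f0)
manip.servo_line(TT(.105,-.163,.040),Q(),vel=.12)
print(manip.current_force()-f0)
manip.servo_line(TT(.0,-.163,.12),Q(),vel=.3)
manip.servo_line(TT(-.03,0,.17),Q(),vel=.3)
print(manip.current_clock())
im=viewer.get_image("wrist"); cv2.imwrite("pics/w9.png",im[:,:,::-1])
np.save("w9.npy",viewer.get_calibration("wrist"))
E
```

```text
[1.49222575 0.02369474 0.06809146]
[ 1.34755672  0.92632025 -0.46280525]
24.2417
```

View pics/w9.png

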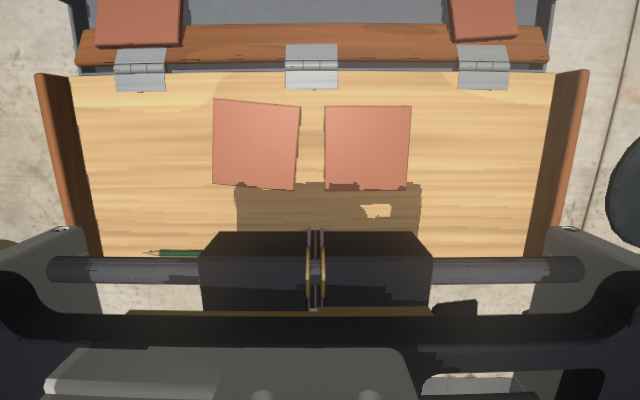

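View pics/w8.png

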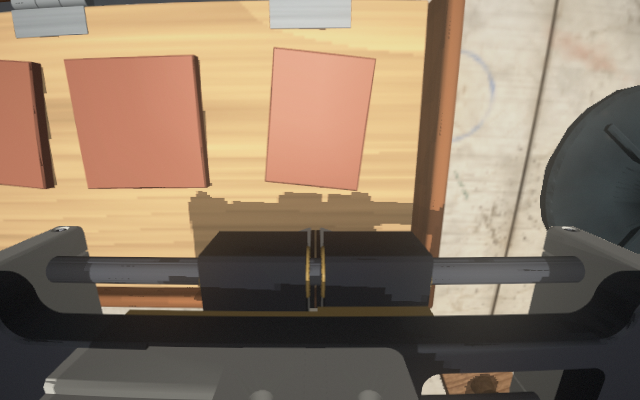

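Both tiles lean on the ramp, held by friction: near edges at (140,45) and (487,39). They need a further push down the slope. A vertical finger can't follow the ramp, so I'll tilt the tool, after measuring the edges and the clearance to the shelf.

```bash
python3 - <<'E'
from h import *
from bench import manip, effector, viewer
c=np.load("w9.npy",allow_pickle=True).item()
def tr(P): d=P[:2]-O; return np.round([np.cos(yaw)*d[0]+np.sin(yaw)*d[1],-np.sin(yaw)*d[0]+np.cos(yaw)*d[1],P[2]],4)
for n,uv in [("ch_l",(96,45)),("ch_r",(181,46)),("sh_l",(456,38)),("sh_r",(518,40))]:
    for z in (.025,.03,.035,.04): print(n,z,tr(back(c,uv,z)),"ramp z",.0385-(tr(back(c,uv,z))[0]-.092)*.577)
for uv in [(300,25),(220,25),(400,24)]: print("flapend",tr(back(c,uv,.0145)),tr(back(c,uv,.03)))
cs=viewer.get_calibration("scene")
for uv in [(330,112),(205,175),(120,225)]: print("shelf",back(cs,uv,0))
print(manip.current_clock())
im=cv2.imread("pics/w9.png"); 
cv2.imwrite("pics/w9c.png",cv2.resize(im[0:110,60:560],None,fx=1.6,fy=3))
E
```

```text
ch_l 0.025 [0.1124 0.2092 0.025 ] ramp z 0.0267292
ch_l 0.03 [0.1113 0.2058 0.03  ] ramp z 0.027363900000000003
ch_l 0.035 [0.1101 0.2023 0.035 ] ramp z 0.0280563
ch_l 0.04 [0.1089 0.1988 0.04  ] ramp z 0.028748700000000002
ch_r 0.025 [0.1094 0.1255 0.025 ] ramp z 0.0284602
ch_r 0.03 [0.1083 0.1234 0.03  ] ramp z 0.029094900000000003
ch_r 0.035 [0.1071 0.1213 0.035 ] ramp z 0.0297873
ch_r 0.04 [0.106  0.1192 0.04  ] ramp z 0.030422
sh_l 0.025 [ 0.1164 -0.1362  0.025 ] ramp z 0.024421199999999997
sh_l 0.03 [ 0.1151 -0.134   0.03  ] ramp z 0.0251713
sh_l 0.035 [ 0.1139 -0.1318  0.035 ] ramp z 0.025863699999999996
sh_l 0.04 [ 0.1126 -0.1296  0.04  ] ramp z 0.026613799999999996
sh_r 0.025 [ 0.1161 -0.1973  0.025 ] ramp z 0.024594300000000003
sh_r 0.03 [ 0.1148 -0.194   0.03  ] ramp z 0.0253444
sh_r 0.035 [ 0.1136 -0.1908  0.035 ] ramp z 0.026036799999999995
sh_r 0.04 [ 0.1124 -0.1876  0.04  ] ramp z 0.0267292
flapend [0.1293 0.0122 0.0145] [0.125  0.0115 0.03  ]
flapend [0.13   0.0897 0.0145] [0.1256 0.0852 0.03  ]
flapend [ 0.1306 -0.0846  0.0145] [ 0.1262 -0.0805  0.03  ]
shelf [ 0.83891328 -0.62097471  0.        ]
shelf [ 0.84768631 -0.12510129  0.        ]
shelf [0.827921   0.13147618 0.        ]
24.2917
```

View pics/w9c.png

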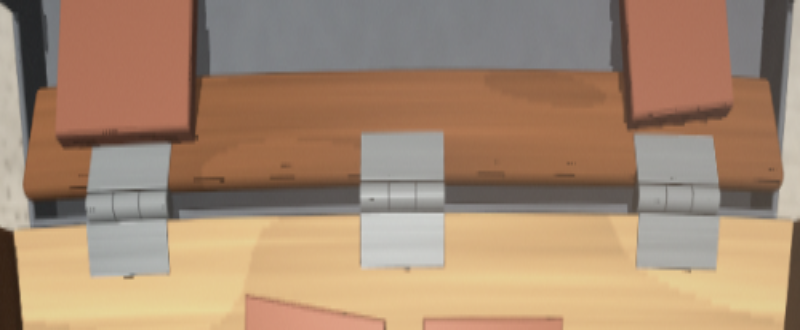

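The flap end at x = 0.130 matches the full stop, and the near edges are at x = 0.112 and 0.116. Shelf front is at about tray x = 0.33, so there's room. I'll plan tilted pushes at 22° and check IK first.

```bash
cat >> h.py <<'E'
a=np.radians(22)
RT=R.from_euler('z',yaw)*R.from_euler('y',a)*R.from_euler('z',-yaw)*R.from_quat(Q())
QT=RT.as_quat()
def BB(xr,y,g=.002,up=0):
    zr=.0385-(xr-.092)*.577+g/np.cos(np.pi/6)+up
    P=T(xr+.0095*np.cos(a),y,zr-.0095*np.sin(a))
    return P+ZO*RT.as_matrix()[:,2]
E
python3 - <<'E'
from h import *
from bench import manip, effector, viewer
print(RT.as_matrix().round(2))
for y in(.164,-.165):
    for xr,up in((.078,.06),(.078,0),(.122,0)):
        print(y,xr,BB(xr,y,up=up),manip.solve_ik(BB(xr,y,up=up),QT))
E
```

```text
[[ 0.03 -0.93 -0.37]
 [-1.   -0.03 -0.01]
 [-0.    0.37 -0.93]]
0.164 0.078 [ 0.57767949 -0.06357739  0.0789039 ] [ 0.40495145  0.82652915 -0.5830928   1.42744756  0.39703607  1.40842952
 -1.78689977]
0.164 0.078 [ 0.57767949 -0.06357739  0.0189039 ] [ 0.39779455  0.90098694 -0.56914515  1.4449086   0.43574587  1.32696911
 -1.80800141]
0.164 0.122 [ 0.62165554 -0.06212565 -0.0064841 ] [ 0.36184063  0.99902219 -0.56571627  1.30771334  0.46516808  1.36700854
 -1.80152636]
-0.165 0.078 [ 0.58853452 -0.39239827  0.0789039 ] [ 0.6753787   0.97813699 -0.4595598   1.07044343  0.51117693  1.54748458
 -1.31896116]
-0.165 0.078 [ 0.58853452 -0.39239827  0.0189039 ] [ 0.6735398   1.04074668 -0.45058672  1.08980555  0.53176272  1.47169501
 -1.34021073]
-0.165 0.122 [ 0.63251056 -0.39094653 -0.0064841 ] [ 0.62227644  1.14446234 -0.45638726  0.9313555   0.55088784  1.52209206
 -1.33615528]
```

```bash
python3 - <<'E'
from h import *
from bench import manip, effector, viewer
y=.164
manip.move_pose(BB(.078,y,up=.06),QT); print(manip.current_clock())
manip.servo_line(BB(.078,y,g=.004),QT,vel=.15)
f0=manip.current_force()
xs=np.linspace(.078,.122,5)[1:]
for x in xs:
    manip.servo_line(BB(x,y,g=.0025),QT,vel=.1)
    f=manip.current_force()-f0; print(x,f.round(2))
    if np.linalg.norm(f)>25: break
manip.servo_line(BB(.085,y,up=.06),QT,vel=.25)
print(manip.current_clock())
im=viewer.get_image("wrist"); cv2.imwrite("pics/w10.png",im[:,:,::-1])
im=viewer.get_image("scene")[:,:,::-1]; cv2.imwrite("pics/s10.png",cv2.resize(im[110:300,170:420],None,fx=3.1,fy=3.1))
E
```

```text
25.1583
0.089 [-0.97 -1.44  0.2 ]
0.1 [ 2.41 -1.39  0.54]
0.111 [ 2.89 -0.64  1.68]
0.122 [ 0.03 -1.17 -1.43]
27.3083
```

View pics/w10.png

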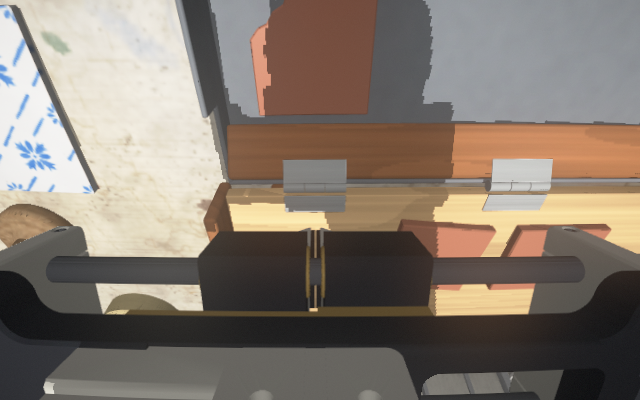

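View pics/s10.png

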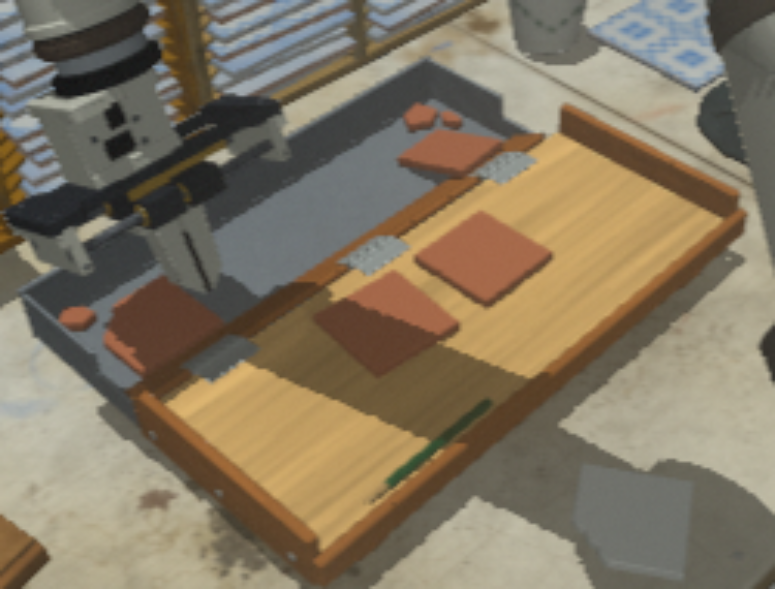

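The chipped tile now lies flat on the scrap bottom, clear of the flap's edge: near edge at wrist row 113, flap edge at row 124. I'll do the same for the short one.

```bash
python3 - <<'E'
from h import *
from bench import manip, effector, viewer
y=-.165
manip.servo_line(BB(.078,y,up=.06),QT,vel=.3); print(manip.current_clock())
manip.servo_line(BB(.078,y,g=.004),QT,vel=.15)
f0=manip.current_force()
for x in np.linspace(.078,.124,5)[1:]:
    manip.servo_line(BB(x,y,g=.0025),QT,vel=.1)
    f=manip.current_force()-f0; print(x,f.round(2))
    if np.linalg.norm(f)>25: break
manip.servo_line(BB(.085,y,up=.06),QT,vel=.25)
manip.move_pose(T(-.0,0,.23),Q())
print(manip.current_clock())
im=viewer.get_image("wrist"); cv2.imwrite("pics/w11.png",im[:,:,::-1]); np.save("w11.npy",viewer.get_calibration("wrist"))
im=viewer.get_image("scene")[:,:,::-1]; cv2.imwrite("pics/s11.png",cv2.resize(im[110:300,170:420],None,fx=3.1,fy=3.1))
E
```

```text
28.6583
0.0895 [-1.24 -0.15  0.89]
0.101 [-1.41 -0.57  0.63]
0.1125 [-5.52  0.61  3.49]
0.124 [-32.67   7.3   29.21]
31.8333
```

View pics/w11.png

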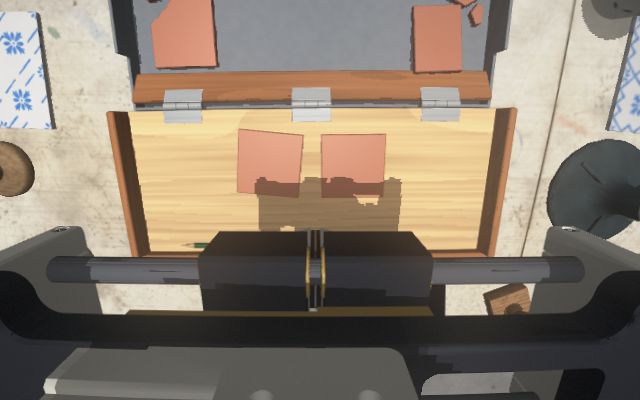

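View pics/s11.png

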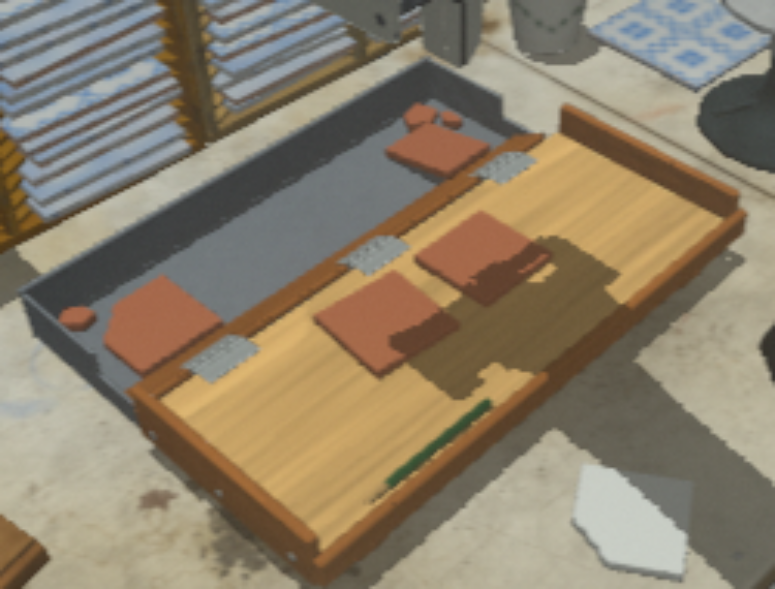

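```bash
python3 - <<'E'
from h import *
c=np.load("w11.npy",allow_pickle=True).item()
im=cv2.imread("pics/w11.png")
cv2.imwrite("pics/w11c.png",cv2.resize(im[0:110,390:510],None,fx=5,fy=5,interpolation=cv2.INTER_CUBIC))
cv2.imwrite("pics/w11d.png",cv2.resize(im[0:110,120:240],None,fx=5,fy=5,interpolation=cv2.INTER_CUBIC))
def tr(P): d=P[:2]-O; return np.round([np.cos(yaw)*d[0]+np.sin(yaw)*d[1],-np.sin(yaw)*d[0]+np.cos(yaw)*d[1],P[2]],4)
for n,uv,z in [("sh nl",(416,71),.014),("sh nr",(461,71),.014),("sh fl",(413,7),.014),("sh fr",(460,5),.014),("ch nl",(155,67),.014),("ch nr",(216,66),.014),("ch fr",(213,0),.014),("flap",(300,72),.0145),("flapR",(485,72),.0145),("flapL",(140,76),.0145)]: print(n,tr(back(c,uv,z)))
E
```

```text
sh nl [ 0.1314 -0.132   0.014 ]
sh nr [ 0.1322 -0.1906  0.014 ]
sh fl [ 0.2056 -0.1229  0.014 ]
sh fr [ 0.2089 -0.1812  0.014 ]
ch nl [0.138  0.2036 0.014 ]
ch nr [0.1379 0.1241 0.014 ]
ch fr [0.2139 0.1222 0.014 ]
flap [0.1297 0.0167 0.0145]
flapR [ 0.1314 -0.2221  0.0145]
flapL [0.1274 0.2247 0.0145]
```

View pics/w11c.png

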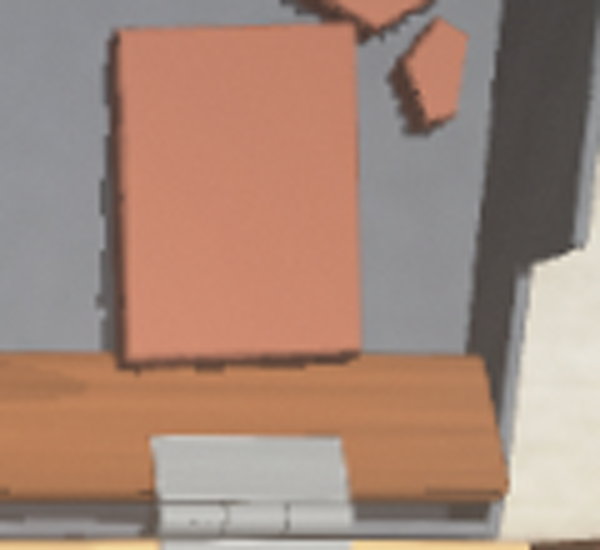

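View pics/w11d.png

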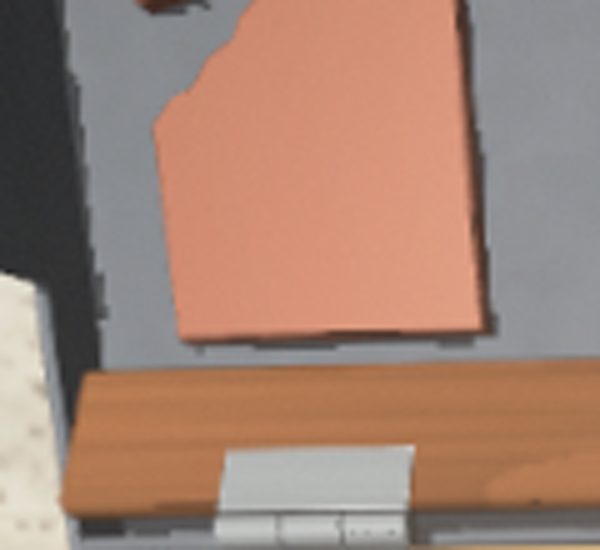

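The chipped tile is flat and clear. The short one's near edge still rests on the flap's edge (x≈0.132), and its far right corner is stopped by a shard, hence the 33 N. I'll nudge it about 28 mm toward +y with the tool turned 90°, then push it the last bit.

```bash
python3 - <<'E'
from h import *
from bench import manip, effector, viewer
print(manip.current_clock(),manip.current_q().round(2))
for s in(1,-1):
    q=Q(yaw+s*np.pi/2)
    for P in (TT(.154,-.208,.08),TT(.154,-.208,.012),TT(.154,-.1695,.012)):
        r=manip.solve_ik(P,q); print(s,None if r is None else r.round(2))
print(manip.solve_ik(BB(.078,-.131,up=.05),QT).round(2))
E
```

```text
31.9333 [ 0.96  0.35 -0.72  1.74  0.25  1.14 -1.38]
1 [ 0.97  1.02 -0.85  1.2   0.75  1.23  0.17]
1 [ 0.96  1.1  -0.82  1.22  0.79  1.15  0.14]
1 [ 0.94  1.07 -0.82  1.29  0.8   1.12  0.08]
-1 [ 0.41  0.88  0.24  1.22 -0.21  1.07 -2.44]
-1 [ 0.41  0.95  0.24  1.24 -0.23  0.97 -2.43]
-1 [ 0.36  0.92  0.24  1.32 -0.23  0.94 -2.46]
[ 0.71  0.98 -0.58  1.13  0.58  1.54 -1.42]
```

```bash
python3 - <<'E'
from h import *
from bench import manip, effector, viewer
q=Q(yaw+np.pi/2)
manip.move_pose(TT(.154,-.208,.085),q); print(manip.current_clock())
f0=manip.current_force()
manip.servo_line(TT(.154,-.208,.03),q,vel=.15)
manip.servo_line(TT(.154,-.208,.012),q,vel=.08)
f=manip.current_force()-f0; print(f.round(2))
if np.linalg.norm(f)<12:
    for y in(-.19,-.1695):
        manip.servo_line(TT(.154,y,.012),q,vel=.1)
        print((manip.current_force()-f0).round(2))
    manip.servo_line(TT(.154,-.175,.085),q,vel=.2)
else:
    manip.servo_line(TT(.154,-.208,.085),q,vel=.2)
print(manip.current_clock())
im=viewer.get_image("scene")[:,:,::-1]; cv2.imwrite("pics/s12.png",cv2.resize(im[110:300,170:420],None,fx=3.1,fy=3.1))
E
```

```text
33.3167
[-0.02  0.28 -0.08]
[-0.27  0.64 -0.8 ]
[0.7  0.67 0.1 ]
35.4167
```

View pics/s12.png

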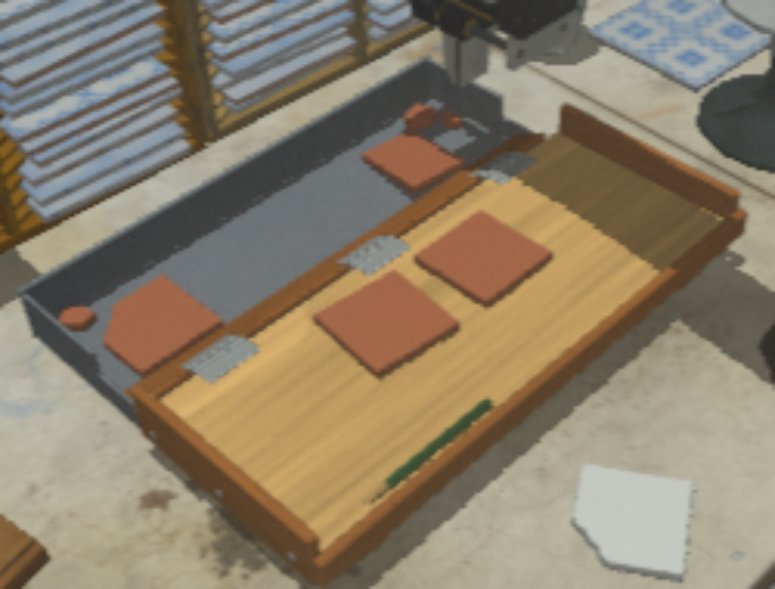

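The short tile slid left, clear of the shard. Now the last push off the flap edge.

```bash
python3 - <<'E'
from h import *
from bench import manip, effector, viewer
y=-.131
manip.move_pose(BB(.085,y,up=.05),QT); print(manip.current_clock())
f0=manip.current_force()
manip.servo_line(BB(.094,y,g=.004),QT,vel=.15)
for x in (.110,.117,.125):
    manip.servo_line(BB(x,y,g=.003),QT,vel=.1)
    f=manip.current_force()-f0; print(x,f.round(2))
    if np.linalg.norm(f)>20: break
manip.servo_line(BB(.085,y,up=.05),QT,vel=.25)
manip.servo_line(T(.03,-.08,.15),Q(),vel=.3)
print(manip.current_clock())
im=viewer.get_image("wrist"); cv2.imwrite("pics/w13.png",im[:,:,::-1]); np.save("w13.npy",viewer.get_calibration("wrist"))
cv2.imwrite("pics/w13c.png",cv2.resize(im[0:150,300:560,::-1],None,fx=3,fy=3,interpolation=cv2.INTER_CUBIC))
E
```

```text
36.8
0.11 [0.09 0.96 2.18]
0.117 [0.16 1.52 1.05]
0.125 [1.16 0.68 0.93]
39.3083
```

View pics/w13.png

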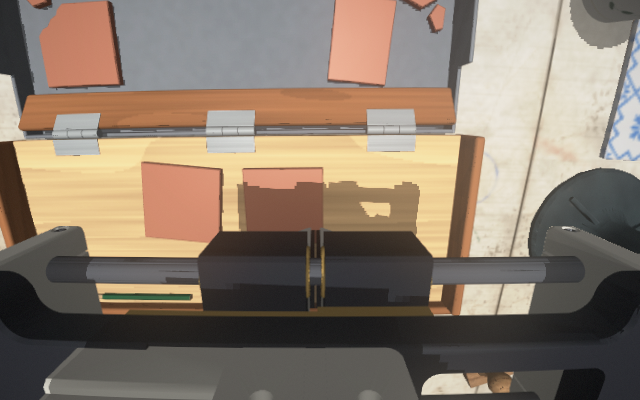

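View pics/w13c.png

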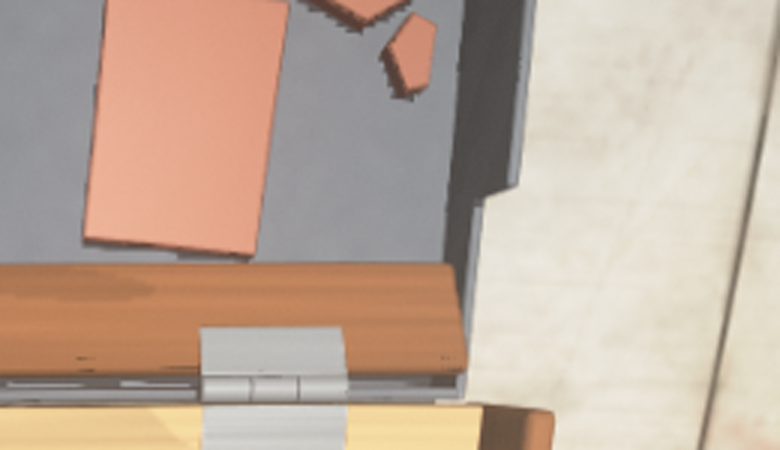

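Both rejects lie flat on the scrap bottom with a strip of steel showing between them and the flap. The sound blanks are where they were and the arm is touching nothing, so I'm handing in.

```bash
python3 - <<'E'
from bench import manip
manip.hand_in(); print(manip.current_clock())
E
```

```text
the job is handed in; nothing more can be done
the job is handed in; nothing more can be done
```

The flap is all the way down, and both rejects lie flat in the scrap tray, clear of the flap. I handed in at about 39.4 s of the 45 s; `hand_in()` gives no verdict.

- **Final picture:** the last wrist picture shows bare steel between each reject and the flap's edge. Both sound blanks look unmoved; I did not measure them again. The arm was about 0.18 m above the bench, touching nothing.
- **Tool height was off:** the real fingertips sit about 28.5 mm above the reported TCP. I found this by touching the tray floor, and the scene and side pictures agree. My first push therefore passed over the flap; with the height corrected, the second push opened it.
- **Rejects stuck on the ramp:** friction held both partway down, so I pushed each further with the tool tilted 22°.
- **Short blank hit a shard:** it stopped against a shard and the push reached about 44 N at the fingers, under the 120 N wrist limit. I slid it about 28 mm sideways and pushed it off the flap with 2 to 3 N.

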